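Brush out a finned engine barrel

ROBOT

A 7-joint arm with a two-finger parallel gripper is mounted at the origin on the work surface. World frame = base frame: x ahead of the robot, y to its left, z up, the work surface at z = 0. Lengths are in m, angles in rad, forces in N, time in s.
With the tool pointing down it reaches from about 0.4 to 0.85 m from the base axis. Payload 10.4 kg.
Tool frame: the origin (TCP) lies at the very end of the fingers, on their centre line; the grasp point (between the pads) lies 19 mm behind it; z points along the fingers, y is the line along which they close (so a half turn about z gives the same grasp; the last joint's range is limited). The gripper opens to 87 mm and grips with 3 to 60 N. Pads are 19 mm wide; open, the fingers measure 117 mm over their backs; the gripper's body (75 mm by 190 mm) begins 51 mm behind the grasp point.
Start: joints at [1.156, 0.332, -0.065, 1.46, 0.022, 1.35, -0.088], TCP at [0.239, -0.578, 0.223] pointing down, gripper open.
Joint ranges: [-2.6, 2.6], [-0.5, 2.12], [-1.47, 1.34], [0.16, 2.42], [-1.27, 4.41], [0.06, 2.06], [-2.6, 2.6]. Speed limits (rad/s): [2.22, 2.22, 2.79, 2.79, 3.14, 3.14, 3.14].

INTERFACE

Orientations are given as a unit quaternion [x, y, z, w].
In Python, from bench import * gives the robot as it stands.
- The arm moves only by the tool carry_out, never from a script. Its argument "deltas" is a list of rows, each an object with "hand": the finger opening in mm, from 0 to 87; "dp": the shift along the tool's x, y, z each as a share of 250 mm, from -1 to 1, a list of three; "spin": the turn about the tool's z as a share of pi rad, from -1 to 1. In form: [{"hand": hand, "dp": [dx, dy, dz], "spin": spin}, ...]. A call has 1 to 20 rows; each row is the pose to reach, as a shift and turn from the pose commanded when the call began, along the tool's axes at that moment, turning the shorter way round; what a row does not reach only later rows make up. A row lasts 1/10 s, in which the tool goes at most 50 mm and 8.59 degrees, less where a joint would pass 70% of its speed; a pose out of reach is approached as far as the arm can. A call with a number of a shift or a turn outside -1 to 1 is refused whole. A call with a gripper value outside its range is refused whole. The fingers move at their own pace and stop on an object; "force" is the grip in N (left out, the last holds). Time passes only in rows, so rows that repeat a pose let the fingers close. It gives the time, the measured TCP pose, the force, the opening and the grip force at its end, in the units of the state.
- read_state(): the state, without advancing time (a new reading comes with each control period).
- camera(name): name is "scene" or "side" or "wrist"; returns the picture (420x560x3 uint8, red, green, blue); there is no depth.
- get_calibration(name): a dict with "fx", "fy", "cx", "cy" (pixels), "R" (3x3) and "t" (3): a world point X has camera coordinates R X + t; the wrist camera has in their place "mount" (4x4, takes a point from camera to tool coordinates, whose origin is the TCP and whose axes are the flange's). Camera axes: x right, y down, z forward; pixel columns grow to the right and rows downward; lengths in m; the calibration is good to about 2 mm. The wrist camera is an equidistant fisheye: a pixel r from the principal point sees the ray r / f radians off the axis. A picture is of the moment at which its call begins: read the wrist's pose just before it. get_calibration takes no time and is no camera call.
- close_job(): hands the job in; it is judged then, once.
The state is a dict: "time": time; "joint_positions": joint angles; "joint_vel": joint speeds; "joint_torque": joint torques, N m; "ee_pos": TCP position; "eef_rot": TCP orientation; "ft_force": force on the tool from outside, world axes, zero at the start; "torque": the same for the moment, N m; "width": finger opening in m; "grip_force": force on a finger pad.
Only numpy, scipy, OpenCV 4.12 (cv2) and the standard library are available. Lean on these libraries where they do the work, as an engineer would, in place of code of your own. Each camera call takes 0.05 s, during which the arm holds its last target. There are 200 camera calls.

TASK

Take the long brush out of its pot and scrub the bore of the tilted, finned barrel with three full down-and-up strokes: each time go down until the brush lightly presses the sprung piston hidden somewhere in the bore, so that it gives a few millimetres, then draw the brush up until about half of its bristle head is out of the mouth. Be gentle: never ram the piston down to its stop or force the brush against the barrel. Then stand the brush, bristles down, back in its pot with the pot upright, let go, and leave the other things on the bench where they are.

Things in the scene. Friction and masses are not known exactly. Their poses are not given: they have to be found in the camera images.
- brush: Long round brush, 190 mm, 120 g. Origin: centre of the flat end of the bristle head; +z runs along the brush to the handle. Yellow-black bristle head 30 mm across (solid core 28 mm) to z = 51 mm; steel rod 8 mm across up to 120 mm; red round handle 24 mm across from 120 to 190 mm. Starts upright, head down, in the pot
- pot: Loose blue steel pot on a dark round foot 90 mm across, 80 mm high, 0.8 kg, inner diameter 38 mm, inner floor 6 mm above the bench. Origin: centre of its underside, z up
- barrel: Aluminium engine barrel with square 80 mm cooling fins, fixed in the cradle, its open end leaning 25 degrees to the cradle's -x side. Origin: centre of the mouth of the bore, 150 mm above the bench; +z is the bore's axis, pointing out of the mouth. Bore 40 mm in diameter, wall 6 mm, tube 115 mm long. More than 25 N from the brush is too rough
- cradle: Green steel cradle bolted down, foot 150 x 120 mm, cheeks 93 mm high. Origin on the bench, 30 mm behind the mouth horizontally. It carries the sprung brass piston in the bore: its face lies 65 to 95 mm below the mouth, different each time and not reported; the spring gives 1 mm per N and reaches its stop after 14 mm. Make it give at least 3 mm; more than 15 N is too rough
- tin: Bystander: yellow tin, 72 mm across, 100 mm high, origin at the centre of its underside
- screwdriver: Bystander: screwdriver lying flat on the bench
- wrench: Bystander: wrench lying flat on the bench
- hammer: Bystander: hammer lying flat on the bench
- oil: Bystander: amber oil bottle, 60 mm across, 120 mm high, origin at the centre of its underside
Not all that is in view belongs to the job. Leave any purple or white look-alike of the brush alone.

How it is judged:
On the way, in this order (a step that is already met when the one before it is completed fails the run):
1. first down stroke: the brush's end, inside the bore, presses the hidden piston with more than 2.5 N (contact force between brush and cradle above 2.5 N and z of brush in the frame of barrel below -0.05 m and x of brush in the frame of barrel between -0.015 and 0.015 m and y of brush in the frame of barrel between -0.015 and 0.015 m), for 0.1 s.
2. first up stroke: the brush's end is drawn up to less than 30 mm below the mouth (or out) (z of brush in the frame of barrel above -0.03 m), for 0.1 s.
3. second down stroke: the brush's end, inside the bore, presses the hidden piston with more than 2.5 N (all of step 1), for 0.1 s.
4. second up stroke: the brush's end is drawn up to less than 30 mm below the mouth (or out) (z of brush in the frame of barrel above -0.03 m), for 0.1 s.
5. third down stroke: the brush's end, inside the bore, presses the hidden piston with more than 2.5 N (all of step 3), for 0.1 s.
6. third up stroke: the brush's end is drawn up to less than 30 mm below the mouth (or out) (z of brush in the frame of barrel above -0.03 m), for 0.1 s.
At the end, for the whole second after the job is handed in: The brush stands at rest in the upright pot, head down: its end within 20 mm of the pot's origin both in height and sideways, leaning less than 0.4 rad; the pot stands on the bench (tilt under 0.1 rad) (z of brush in the frame of pot below 0.02 m and horizontal distance between brush and pot below 0.02 m and angle between brush's own z axis and vertical below 0.4 rad and height (world z) of brush between 0 and 0.03 m and angle between pot's own z axis and vertical below 0.1 rad and height (world z) of pot below 0.01 m and linear speed of brush below 0.03 m/s); the robot touches nothing.
It fails at once if the brush presses the piston (or cradle) with more than 15 N (contact force between brush and cradle above 15 N).
It fails at once if the brush is forced against the barrel with more than 25 N (contact force between brush and barrel above 25 N).
It fails at once if a bystander is moved by more than 40 mm (distance of any of tin, screwdriver, wrench, hammer, oil from where it was at the start of the episode above 0.04 m).
It also fails if it takes over 72 s, if anything falls off the work surface, if the arm or the gripper's body presses on something with over 40 N, if the wrist force passes 120 N, or if a joint passes its speed limit or range.

## Working session

There is one attempt and no reset: what is moved stays moved. The work goes in short steps, Python scripts to look and compute and a tool call to move; the robot and the scene stay as the last step left them, time stands still between calls to the robot, and variables do not carry over. Pictures are saved under pics/ and viewed, at most 10 in all, crops included, and the job is handed in when it is done.

Besides the shell and the picture viewer there is one more tool, called after "Call:" as name(argument=value, ...) on one line, values as JSON. carry_out: Moves the arm, as the interface text tells. Its arguments: {"type":"object","properties":{"deltas":{"type":"array","items":{"type":"object","properties":{"hand":{"type":"number"},"dp":{"type":"array","items":{"type":"number","minimum":-1,"maximum":1}},"spin":{"type":"number","minimum":-1,"maximum":1}}}},"force":{"type":"number"}},"required":["deltas"]}

```bash
mkdir -p pics; python3 - <<'E'
from bench import *
import cv2,json
s=read_state();print(s)
for n in ("scene","side","wrist"):
    cv2.imwrite(f"pics/{n}0.png",camera(n)[:,:,::-1]);print(n,get_calibration(n))
E
```

```text
{'time': 0.0, 'joint_positions': array([ 1.15640014,  0.33284427, -0.06467905,  1.46094908,  0.02160935,
        1.34991024, -0.08850039]), 'joint_vel': array([-0.00119288, -0.00129946, -0.00018317, -0.00095847, -0.00115448,
       -0.00018087,  0.00134097]), 'joint_torque': array([ 5.94799931e-04, -6.23252964e+01,  2.45204824e-02, -3.89891231e+01,
       -6.13059872e-02,  3.95658694e-02,  1.35765686e-04]), 'ee_pos': array([ 0.23848459, -0.57728494,  0.22176743]), 'eef_rot': array([ 9.80872715e-01,  1.94648957e-01, -1.78282248e-04, -6.84825358e-04]), 'ft_force': array([-0.96827043, -0.66245347,  0.40912963]), 'torque': array([ 0.04612889, -0.0161599 , -0.01960391]), 'grip_force': 0.0, 'width': 0.087133238765762}
scene {'fx': 466.5092289021063, 'fy': 466.5092289021063, 'cx': 279.04621396875467, 'cy': 212.17268226112296, 'R': array([[-0.58187714,  0.81323345,  0.00838782],
       [ 0.59273953,  0.43112798, -0.68028562],
       [-0.55684724, -0.39087085, -0.73289912]]), 't': array([ 0.34321818, -0.26305515,  1.50210578])}
side {'fx': 482.731998879432, 'fy': 482.731998879432, 'cx': 282.97913392082154, 'cy': 212.46788727357944, 'R': array([[ 0.99529838, -0.09615417,  0.01164119],
       [-0.04221059, -0.53878917, -0.84138249],
       [ 0.08717459,  0.83693524, -0.54031471]]), 't': array([-0.57776664,  0.12100331,  1.51622076])}
wrist {'fx': 325.19226210127806, 'fy': 325.19226210127806, 'cx': 277.0110978207003, 'cy': 210.38465589872925, 'mount': array([[-2.67765279e-04, -9.59141898e-01, -2.82925340e-01,
         7.82176342e-02],
       [ 9.99999376e-01, -5.63785654e-04,  9.64867023e-04,
        -1.05462775e-03],
       [-1.08495364e-03, -2.82924905e-01,  9.59141450e-01,
        -1.61896539e-01],
       [ 0.00000000e+00,  0.00000000e+00,  0.00000000e+00,
         1.00000000e+00]])}
```

View pics/scene0.png

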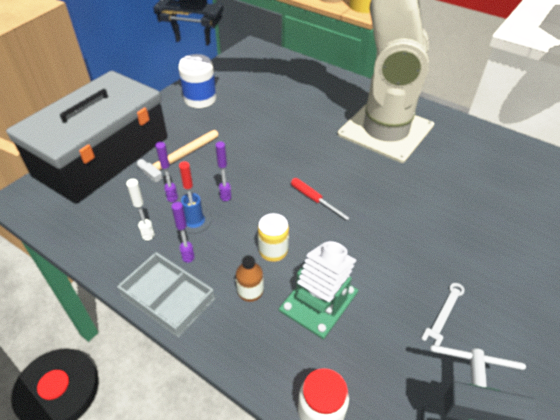

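View pics/side0.png

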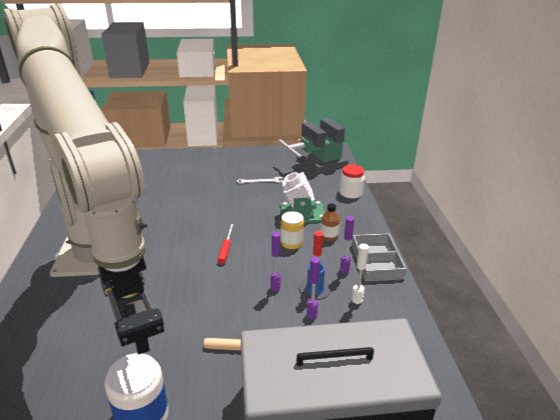

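Scene: the candidates are the red-handled brush at (186,175), purple look-alikes at (163,155), (222,155) and (180,215), and a white one at (137,195). In the side view the brush is at (318,243). I choose the red one in the blue pot. The barrel's mouth is at scene (335,250) and side (292,178). I'll check both in close crops.

```bash
python3 - <<'E'
import cv2,numpy as np
a=cv2.imread("pics/scene0.png");b=cv2.imread("pics/side0.png")
z=lambda im,x,y,w,h,k:cv2.resize(im[y:y+h,x:x+w],None,fx=k,fy=k,interpolation=cv2.INTER_CUBIC)
t=np.hstack([z(a,150,140,80,100,5)[:300*2],z(b,270,210,80,100,5)]);cv2.imwrite("pics/c1.png",t)
t=np.hstack([z(a,275,235,90,100,4.4),z(b,265,160,90,70,4.4)[:440] if 0 else cv2.copyMakeBorder(z(b,265,160,90,70,4.4),0,132,0,0,0)]);cv2.imwrite("pics/c2.png",t)
E
```

```text
(no output)
```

View pics/c1.png

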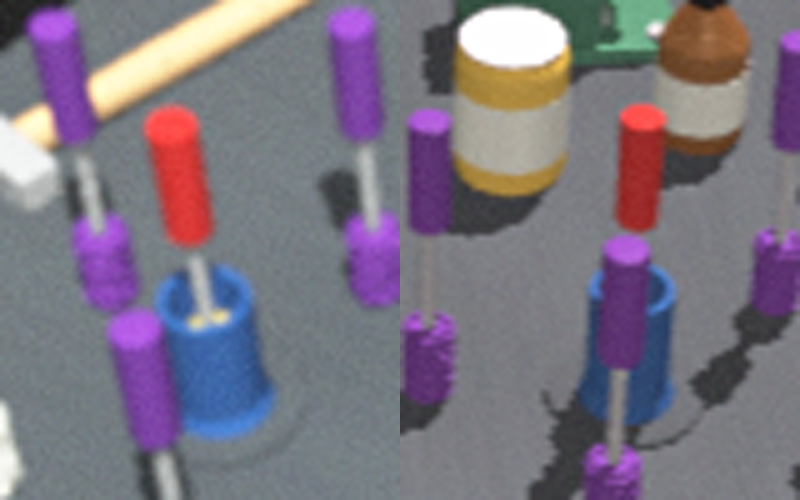

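View pics/c2.png

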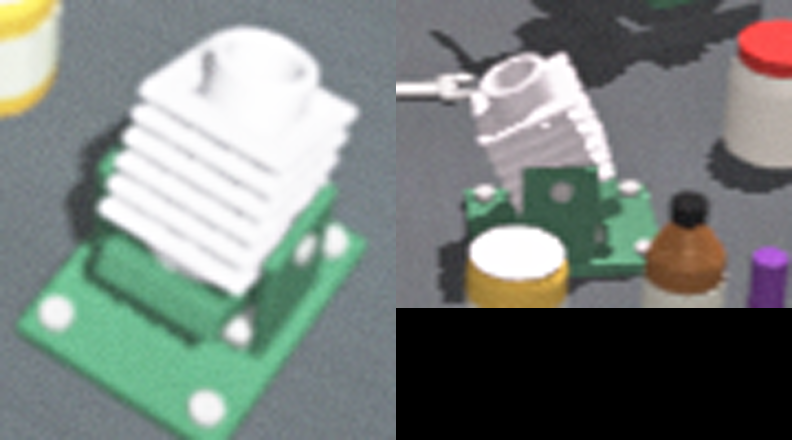

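Crop 1 shows the red handle with yellowish bristles in the blue pot, so the choice holds; its handle top is at scene (185,164) and side (318,233). Crop 2 shows the barrel's mouth at about scene (335,248), with the bore leaning towards world -x, and the cradle's foot corners at scene (279,309), (327,334) and (358,290).

```bash
cat > h.py <<'E'
import numpy as np,cv2
from bench import *
from scipy.spatial.transform import Rotation as Ro
def ray(n,u,v,st=None):
    c=get_calibration(n)
    if n=="wrist":
        d=np.array([u-c["cx"],v-c["cy"]]);r=np.hypot(*d);a=r/c["fx"]
        k=np.r_[d/max(r,1e-9)*np.sin(a),np.cos(a)]
        M=c["mount"];R=Ro.from_quat(st["eef_rot"]).as_matrix()
        return R@M[:3,3]+st["ee_pos"],R@M[:3,:3]@k
    k=np.array([(u-c["cx"])/c["fx"],(v-c["cy"])/c["fy"],1])
    return -c["R"].T@c["t"],c["R"].T@k/np.linalg.norm(k)
def onz(n,u,v,z,st=None):
    o,d=ray(n,u,v,st);return o+d*(z-o[2])/d[2]
def tri(rs):
    A=sum(np.eye(3)-np.outer(d,d) for o,d in rs);b=sum((np.eye(3)-np.outer(d,d))@o for o,d in rs)
    p=np.linalg.solve(A,b);return p,[np.linalg.norm((np.eye(3)-np.outer(d,d))@(p-o)) for o,d in rs]
def mask(im,h0,h1,s=90,v=40,roi=None):
    q=cv2.cvtColor(im,cv2.COLOR_BGR2HSV)
    m=((q[...,0]>=h0)&(q[...,0]<=h1)&(q[...,1]>s)&(q[...,2]>v)).astype(np.uint8)
    if roi:
        k=np.zeros_like(m);x,y,w,h=roi;k[y:y+h,x:x+w]=1;m*=k
    n,l,st,c=cv2.connectedComponentsWithStats(m)
    i=1+np.argmax(st[1:,4]);return (l==i).astype(np.uint8)
def ends(m):
    y,x=np.nonzero(m);p=np.c_[x,y].astype(float);c=p.mean(0);w,V=np.linalg.eigh(np.cov((p-c).T))
    d=V[:,1]*np.sign(V[1,1]);t=(p-c)@d;return c,c+d*t.min(),c+d*t.max()
E
python3 - <<'E'
from h import *
a=cv2.imread("pics/scene0.png");b=cv2.imread("pics/side0.png")
ea=ends(mask(a,0,8,150,90,(170,155,30,40)));eb=ends(mask(b,0,8,150,90,(305,225,28,35)))
for p,q in zip(ea,eb): print("red",p.round(1),q.round(1),*tri([ray("scene",*p),ray("side",*q)]))
# look-alikes: handle centroids, z=155
for n,im,l in(("scene",a,[(153,138,20,30),(213,138,18,30),(170,200,17,32)]),("side",b,[(268,228,18,32),(343,213,15,30),(305,255,18,32)])):
    for r in l:
        m=mask(im,130,160,80,40,r);e=ends(m);print(n,e[0].round(),onz(n,*e[0],.155).round(3))
print("white",onz("scene",137,195,.155))
m=mask(a,60,95,80,30,(270,230,100,110));c=max(cv2.findContours(m,0,2)[0],key=cv2.contourArea)
P=cv2.approxPolyDP(c,2,True)[:,0];print(P.tolist())
for z in(.006,.01):
  for p in [(279,308.8),(327,334.5),(358,290.3)]: print(z,onz("scene",*p,z).round(4))
mb=mask(b,60,95,60,30,(265,190,70,40));c=max(cv2.findContours(mb,0,2)[0],key=cv2.contourArea);print(cv2.approxPolyDP(c,2,True)[:,0].tolist())
print("mouth",tri([ray("scene",275+262/4.4,235+62/4.4),ray("side",265+(513-396)/4.4,160+75/4.4)]))
E
```

```text
red [185.5 174.5] [317.7 242.7] [ 0.64952063 -0.23257998  0.16398332] [np.float64(0.0003593283229440374), np.float64(0.0003593283229441906)]
red [182.9 161.8] [318.5 231. ] [ 0.64940723 -0.2336666   0.20305925] [np.float64(0.00016337296194827506), np.float64(0.00016337296194816813)]
red [188.2 188. ] [316.8 255.1] [ 0.649872   -0.23090426  0.12091658] [np.float64(0.0007092203793367619), np.float64(0.0007092203793368243)]
scene [162. 153.] [ 0.621 -0.343  0.155]
scene [221. 154.] [ 0.535 -0.221  0.155]
scene [178. 214.] [ 0.749 -0.163  0.155]
side [276. 244.] [ 0.538 -0.217  0.155]
side [349. 227.] [ 0.751 -0.155  0.155]
side [314. 270.] [ 0.625 -0.333  0.155]
white [ 0.76026493 -0.28235375  0.155     ]
[[357, 290], [355, 288], [352, 294], [347, 293], [345, 296], [340, 294], [341, 290], [347, 287], [350, 280], [348, 278], [332, 301], [334, 306], [330, 315], [324, 311], [330, 303], [311, 296], [298, 286], [284, 302], [290, 301], [292, 308], [286, 311], [282, 304], [279, 309], [322, 338]]
0.006 [0.7386 0.1062 0.006 ]
0.006 [0.7295 0.2266 0.006 ]
0.006 [0.5915 0.2259 0.006 ]
0.01 [0.7406 0.1076 0.01  ]
0.01 [0.7315 0.2275 0.01  ]
0.01 [0.5942 0.2268 0.01  ]
[[281, 203], [282, 213], [286, 210], [297, 210], [304, 215], [305, 222], [320, 221], [318, 215], [323, 212], [321, 203], [316, 205], [314, 201], [309, 200], [310, 198], [296, 198], [293, 209], [289, 203], [286, 206]]
mouth (array([0.62397224, 0.16632276, 0.14819469]), [np.float64(8.402321254118267e-05), np.float64(8.402321254116223e-05)])
```

```bash
cat >> h.py <<'E'
def plan(p,yaw=None,st=None):
    st=st or read_state();R=Ro.from_quat(st["eef_rot"]).as_matrix()
    y0=np.degrees(np.arctan2(R[1,0],R[0,0]))
    s=0 if yaw is None else ((y0-yaw+180)%360-180)/180
    print("yaw",round(y0,2),"down",R[:,2].round(4),"at",np.round(st["ee_pos"],4),"dp",(R.T@(np.array(p)-st["ee_pos"])/.25).round(4),"spin",round(s,4))
E
python3 - <<'E'
from h import *
A,B,C=[onz("scene",*p,.008)[:2] for p in [(278.5,309.5),(322.5,338.5),(358,290)]]
print(A,B,C,np.linalg.norm(A-B),np.linalg.norm(B-C),np.degrees(np.arctan2(*(B-C)[::-1])),(A+C)/2)
plan([.60,-.05,.40],0)
E
```

```text
[0.74166546 0.10704621] [0.74413281 0.22419047] [0.59211528 0.22593054] 0.11717023754800136 0.15202748861898446 -0.6558097999506972 [0.66689037 0.16648838]
yaw 22.45 down [-5.e-04  1.e-03 -1.e+00] at [ 0.2385 -0.5774  0.2219] dp [ 2.1418 -1.3982 -0.7109] spin 0.1247
```

Call:
carry_out(deltas=[{"hand":87,"dp":[1,-0.65,-0.7],"spin":0.12},{"hand":87,"dp":[1,-0.65,-0.7],"spin":0.12},{"hand":87,"dp":[1,-0.65,-0.7],"spin":0.12},{"hand":87,"dp":[1,-0.65,-0.7],"spin":0.12},{"hand":87,"dp":[1,-0.65,-0.7],"spin":0.12},{"hand":87,"dp":[1,-0.65,-0.7],"spin":0.12},{"hand":87,"dp":[1,-0.65,-0.7],"spin":0.12},{"hand":87,"dp":[1,-0.65,-0.7],"spin":0.12},{"hand":87,"dp":[1,-0.65,-0.7],"spin":0.12}])

```text
time: 1.05
ee_pos: [0.4082, -0.3315, 0.3978]
eef_rot: [1.0, 0.008, 0.0, 0.0]
ft_force: [-0.4, -0.8, -0.1]
width: 0.0871
grip_force: 0.0
```

```bash
python3 -c "
from h import *
plan([.60,-.05,.40],0)"
```

```text
yaw 0.96 down [ 4.e-04 -7.e-04 -1.e+00] at [ 0.4082 -0.3315  0.3978] dp [ 0.7861 -1.1131 -0.0094] spin 0.0053
```

Call:
carry_out(deltas=[{"hand":87,"dp":[0.8,-1,0],"spin":0.0053},{"hand":87,"dp":[0.8,-1,0],"spin":0.0053},{"hand":87,"dp":[0.8,-1,0],"spin":0.0053},{"hand":87,"dp":[0.8,-1,0],"spin":0.0053},{"hand":87,"dp":[0.8,-1,0],"spin":0.0053},{"hand":87,"dp":[0.8,-1,0],"spin":0.0053},{"hand":87,"dp":[0.8,-1,0],"spin":0.0053},{"hand":87,"dp":[0.8,-1,0],"spin":0.0053},{"hand":87,"dp":[0.8,-1,0],"spin":0.0053},{"hand":87,"dp":[0.8,-1,0],"spin":0.0053}])

```text
time: 2.05
ee_pos: [0.6034, -0.0815, 0.3972]
eef_rot: [1.0, -0.003, -0.0, 0.001]
ft_force: [0.3, 0.5, 0.6]
width: 0.0869
grip_force: 0.0
```

```bash
python3 - <<'E'
from h import *
import pickle
s=read_state();w=camera("wrist")[:,:,::-1];cv2.imwrite("pics/w1.png",w);pickle.dump(s,open("w1.pkl","wb"))
for n in("scene","side"):cv2.imwrite(f"pics/{n}1.png",camera(n)[:,:,::-1])
print(s["ee_pos"],s["joint_vel"].round(3))
E
```

```text
[ 0.60335671 -0.08153406  0.39724488] [ 0.004 -0.009 -0.006 -0.002 -0.002 -0.001 -0.003]
```

View pics/w1.png

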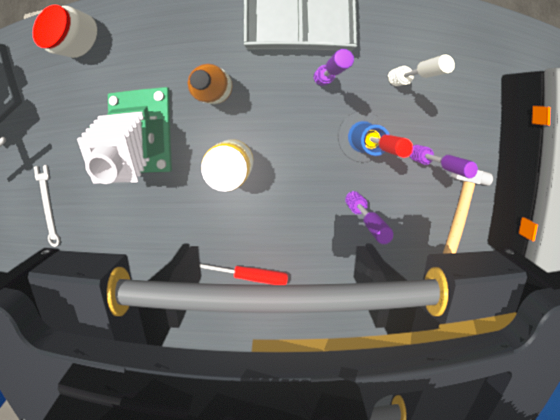

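The wrist view shows the red brush in the blue pot at (385,143), the barrel's mouth at about (103,163), and the cradle bolts at (113,99), (159,94) and (161,163). I'll zoom on the mouth.

```bash
python3 - <<'E'
from h import *
import pickle
s=pickle.load(open("w1.pkl","rb"));w=cv2.imread("pics/w1.png")
c=w[130:200,70:170];c=cv2.resize(c,None,fx=7,fy=7,interpolation=cv2.INTER_CUBIC);cv2.imwrite("pics/c3.png",c)
for p in[(113,99),(159,94),(161,163)]:print("bolt",onz("wrist",*p,.012,s).round(4))
m=mask(w,0,8,150,90,(370,125,50,40));e=ends(m)[0];print("red c",e,onz("wrist",*e,.161,s).round(4))
q=[ray("wrist",*e,s)]
for n,im,r in(("scene",cv2.imread("pics/scene0.png"),(170,155,30,40)),("side",cv2.imread("pics/side0.png"),(305,225,28,35))): q.append(ray(n,*ends(mask(im,0,8,150,90,r))[0]))
print(tri(q))
print("mouth wrist z.15",onz("wrist",103,163,.15,s).round(4))
m=mask(w,100,125,120,50,(335,115,60,50));y,x=np.nonzero(m);print("pot",x.min(),x.max(),y.min(),y.max())
E
```

```text
bolt [0.7304 0.2132 0.012 ]
bolt [0.73   0.1214 0.012 ]
bolt [0.6081 0.1235 0.012 ]
red c [395.88201161 145.26305609] [ 0.6495 -0.233   0.161 ]
(array([ 0.64962966, -0.23222971,  0.1638755 ]), [np.float64(0.00034460355172922976), np.float64(0.0004988299610136774), np.float64(0.0003747463516352567)])
mouth wrist z.15 [0.6309 0.1619 0.15  ]
pot 348 388 122 155
```

View pics/c3.png

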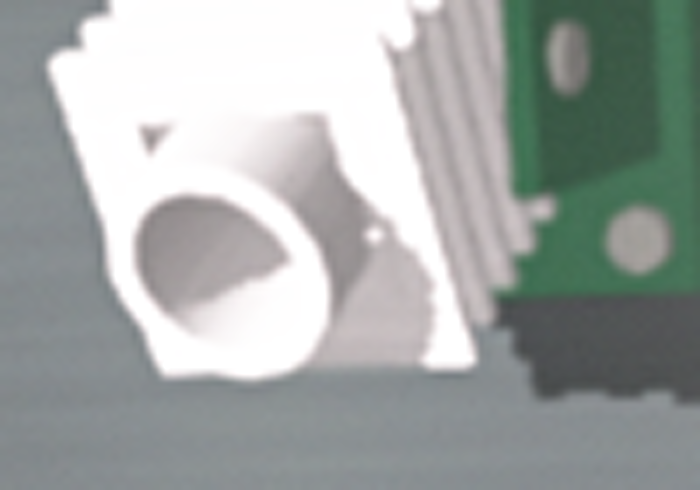

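```bash
python3 - <<'E'
from h import *
import pickle
s=pickle.load(open("w1.pkl","rb"))
p=(101.7,169.4);print(onz("wrist",*p,.15,s))
a=("scene",275+262/4.4,235+62/4.4);b=("side",265+(513-396)/4.4,160+75/4.4)
for q in(a,b):print(q,onz(*q,.15).round(4))
print(tri([ray("wrist",*p,s),ray(*a)]),tri([ray("wrist",*p,s),ray(*b)]),tri([ray("wrist",*p,s),ray(*a),ray(*b)]))
E
```

```text
[0.621933   0.16514904 0.15      ]
('scene', 334.54545454545456, 249.0909090909091) [0.6252 0.1669 0.15  ]
('side', 291.59090909090907, 177.04545454545453) [0.6236 0.1629 0.15  ]
(array([0.62219901, 0.16627623, 0.1471174 ]), [np.float64(0.0008239805037412323), np.float64(0.0008239805037413583)]) (array([0.62286583, 0.16507426, 0.14930629]), [np.float64(0.0010799139809126678), np.float64(0.0010799139809123818)]) (array([0.62308459, 0.16616164, 0.14810065]), [np.float64(0.001412256743296467), np.float64(0.0005815711444464197), np.float64(0.0009465418624501057)])
```

```bash
python3 -c "
from h import *
plan([.6497,-.2325,.26],0);plan([.6497,-.2325,.153],0)"
```

```text
yaw -0.24 down [ 3.e-04 -8.e-04 -1.e+00] at [ 0.6035 -0.0807  0.3978] dp [0.1873 0.6062 0.5516] spin -0.0014
yaw -0.24 down [ 3.e-04 -8.e-04 -1.e+00] at [ 0.6035 -0.0807  0.3978] dp [0.1872 0.6058 0.9796] spin -0.0014
```

Call:
carry_out(deltas=[{"hand":87,"dp":[0.187,0.606,0.4],"spin":0},{"hand":87,"dp":[0.187,0.606,0.4],"spin":0},{"hand":87,"dp":[0.187,0.606,0.4],"spin":0},{"hand":87,"dp":[0.187,0.606,0.4],"spin":0},{"hand":87,"dp":[0.187,0.606,0.4],"spin":0},{"hand":87,"dp":[0.187,0.606,0.6],"spin":0},{"hand":87,"dp":[0.187,0.606,0.7],"spin":0},{"hand":87,"dp":[0.187,0.606,0.8],"spin":0},{"hand":87,"dp":[0.187,0.606,0.9],"spin":0},{"hand":87,"dp":[0.187,0.606,0.98],"spin":0},{"hand":87,"dp":[0.187,0.606,0.98],"spin":0},{"hand":87,"dp":[0.187,0.606,0.98],"spin":0}])

```text
time: 3.4
ee_pos: [0.6504, -0.231, 0.1536]
eef_rot: [1.0, -0.001, 0.0, 0.0]
ft_force: [-0.0, 0.4, 0.1]
width: 0.0871
grip_force: 0.0
```

```bash
python3 -c "
from h import *
plan([.6497,-.2325,.153],0)
s=read_state();print(s['ft_force'])
for n in('wrist','side'):cv2.imwrite(f'pics/{n}2.png',camera(n)[:,:,::-1])
cv2.imwrite('pics/m2.png',np.hstack([cv2.imread('pics/wrist2.png')[100:420,100:460],cv2.imread('pics/side2.png')[120:440,180:560]]))"
```

```text
yaw -0.13 down [ 6.e-04 -3.e-04 -1.e+00] at [ 0.6504 -0.231   0.1536] dp [-0.003   0.0061  0.0023] spin -0.0007
[-0.0111038   0.35381347  0.14203558]Traceback (most recent call last):
  File "<string>", line 6, in <module>
    cv2.imwrite('pics/m2.png',np.hstack([cv2.imread('pics/wrist2.png')[100:420,100:460],cv2.imread('pics/side2.png')[120:440,180:560]]))
                              ~~~~~~~~~^^^^^^^^^^^^^^^^^^^^^^^^^^^^^^^^^^^^^^^^^^^^^^^^^^^^^^^^^^^^^^^^^^^^^^^^^^^^^^^^^^^^^^^^^^^^^^^^
    return _nx.concatenate(arrs, 1, dtype=dtype, casting=casting)
           ~~~~~~~~~~~~~~~^^^^^^^^^^^^^^^^^^^^^^^^^^^^^^^^^^^^^^^
ValueError: all the input array dimensions except for the concatenation axis must match exactly, but along dimension 0, the array at index 0 has size 320 and the array at index 1 has size 300
```

The picture wasn't needed. I'll close gently on the handle; the reported width will confirm the grasp.

Call:
carry_out(deltas=[{"hand":40,"dp":[0,0,0],"spin":0},{"hand":10,"dp":[0,0,0],"spin":0},{"hand":10,"dp":[0,0,0],"spin":0},{"hand":10,"dp":[0,0,0],"spin":0},{"hand":10,"dp":[0,0,0],"spin":0},{"hand":10,"dp":[0,0,0],"spin":0},{"hand":10,"dp":[0,0,0],"spin":0},{"hand":10,"dp":[0,0,0],"spin":0}], force=12)

```text
time: 4.3
ee_pos: [0.6504, -0.2306, 0.1526]
eef_rot: [1.0, -0.001, 0.0, 0.0]
ft_force: [0.3, 0.0, -0.2]
width: 0.031
grip_force: 0.0
```

Call:
carry_out(deltas=[{"hand":10,"dp":[0,0,0],"spin":0},{"hand":10,"dp":[0,0,0],"spin":0},{"hand":10,"dp":[0,0,0],"spin":0},{"hand":10,"dp":[0,0,-0.1],"spin":0},{"hand":10,"dp":[0,0,-0.2],"spin":0},{"hand":10,"dp":[0,0,-0.3],"spin":0},{"hand":10,"dp":[0,0,-0.4],"spin":0},{"hand":10,"dp":[0,0,-0.4],"spin":0}], force=12)

```text
time: 5.1
ee_pos: [0.6518, -0.2308, 0.2566]
eef_rot: [1.0, -0.001, 0.003, 0.001]
ft_force: [-0.9, -0.0, -0.0]
width: 0.0238
grip_force: 12.0
```

```bash
python3 - <<'E'
from h import *
s=read_state();print(s["ft_force"],s["width"],s["grip_force"])
for n,h in(('scene',300),('side',300)):cv2.imwrite(f'pics/{n}3.png',camera(n)[:,:,::-1])
cv2.imwrite('pics/m3.png',np.hstack([cv2.imread('pics/scene3.png')[60:300,100:300],cv2.imread('pics/side3.png')[140:380,220:420]]).repeat(2,0).repeat(2,1))
plan([.6497,-.2325,.153],0)
E
```

```text
[-0.88322072 -0.00994699 -0.00668604] 0.023847441575584136 11.994827524758875
yaw -0.1 down [ 3.e-04 -2.e-04 -1.e+00] at [ 0.6505 -0.2306  0.2523] dp [-0.0032  0.0075  0.3974] spin -0.0006
```

View pics/m3.png

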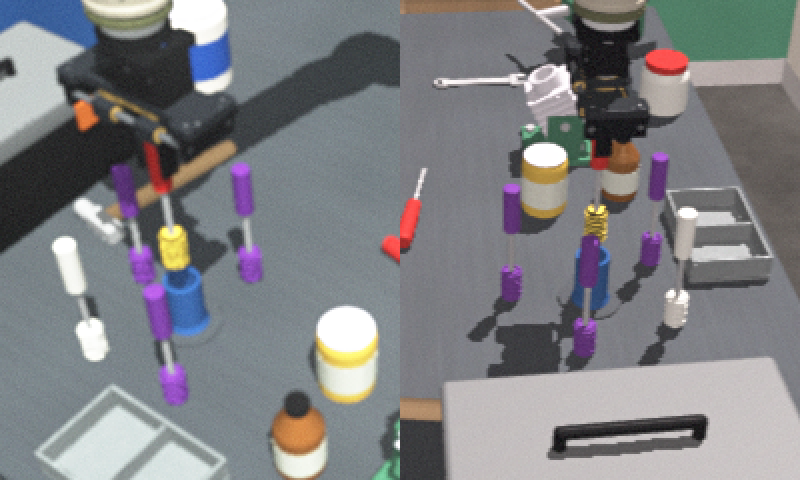

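The brush is held cleanly and upright, with its head clear of the pot, at scene crop (173,245) and side crop (595,222). The look-alikes are undisturbed. Now I'll lift and carry it.

Call:
carry_out(deltas=[{"hand":10,"dp":[0,0,-0.15],"spin":0},{"hand":10,"dp":[0,0,-0.33],"spin":0},{"hand":10,"dp":[-0.01,-0.08,-0.33],"spin":0},{"hand":10,"dp":[-0.02,-0.2,-0.33],"spin":0},{"hand":10,"dp":[-0.03,-0.35,-0.33],"spin":0},{"hand":10,"dp":[-0.04,-0.5,-0.33],"spin":0},{"hand":10,"dp":[-0.05,-0.65,-0.33],"spin":0},{"hand":10,"dp":[-0.06,-0.8,-0.33],"spin":0},{"hand":10,"dp":[-0.07,-0.92,-0.33],"spin":0},{"hand":10,"dp":[-0.08,-1,-0.33],"spin":0}])

```text
time: 6.2
ee_pos: [0.63, 0.0223, 0.3333]
eef_rot: [1.0, 0.001, -0.001, -0.0]
ft_force: [-0.5, 0.7, -1.3]
width: 0.0234
grip_force: 12.0
```

```bash
python3 -c "
from h import *
plan([.6255,.166,.335],-.4)"
```

```text
yaw 0.06 down [-2.4e-03  6.0e-04 -1.0e+00] at [0.63   0.0223 0.3333] dp [-0.0176 -0.5747 -0.0064] spin 0.0025
```

Call:
carry_out(deltas=[{"hand":10,"dp":[-0.01,-0.1,0],"spin":0.002},{"hand":10,"dp":[-0.02,-0.25,0],"spin":0.002},{"hand":10,"dp":[-0.02,-0.4,0],"spin":0.002},{"hand":10,"dp":[-0.02,-0.52,0],"spin":0.002},{"hand":10,"dp":[-0.02,-0.587,0],"spin":0.002},{"hand":10,"dp":[-0.02,-0.587,0],"spin":0.002},{"hand":10,"dp":[-0.02,-0.587,0],"spin":0.002}])

```text
time: 6.9
ee_pos: [0.6264, 0.1648, 0.3342]
eef_rot: [1.0, -0.005, -0.0, 0.001]
ft_force: [0.2, -0.3, -1.1]
width: 0.0241
grip_force: 12.0
```

```bash
cat >> h.py <<'E'
def see(tag,view=True):
    s=read_state();I={n:np.ascontiguousarray(camera(n)[:,:,::-1]) for n in("scene","side")}
    for n in I: cv2.imwrite(f"pics/{n}{tag}.png",I[n])
    for nm,h,roi in(("yellow",(20,32,120,60),{"scene":(290,150,90,110),"side":(260,90,80,100)}),("red",(0,8,150,60),{"scene":(270,120,110,130),"side":(240,60,100,130)})):
        try:
            E={n:ends(mask(I[n],*h,roi[n])) for n in I}
            for k in(0,1,2):print(nm,k,{n:E[n][k].round(1).tolist() for n in I},tri([ray(n,*E[n][k]) for n in I])[0].round(4))
        except Exception as e:print(nm,e)
    print("ee",s["ee_pos"].round(4),"ft",s["ft_force"].round(2),"grip",s["grip_force"],"t",s["time"])
    return I
E
python3 - <<'E'
from h import *
I=see(4)
cv2.imwrite("pics/m4.png",np.hstack([I["scene"][120:320,260:400],I["side"][60:260,220:360]]).repeat(2,0).repeat(2,1))
E
```

```text
yellow 0 {'scene': [335.9, 229.8], 'side': [292.7, 160.4]} [0.6264 0.1642 0.2115]
yellow 1 {'scene': [338.7, 217.1], 'side': [292.2, 152.8]} [0.6218 0.1622 0.2418]
yellow 2 {'scene': [333.6, 240.1], 'side': [293.2, 167.1]} [0.63   0.1653 0.1848]
red 0 {'scene': [342.2, 182.0], 'side': [292.3, 127.9]} [0.6194 0.1573 0.3311]
red 1 {'scene': [342.9, 164.0], 'side': [289.6, 115.1]} [0.613  0.1536 0.3723]
red 2 {'scene': [341.5, 198.1], 'side': [293.5, 133.5]} [0.6276 0.1669 0.3052]
ee [0.6264 0.1648 0.3342] ft [ 0.2  -0.31 -1.06] grip 11.995070613920689 t 6.9
```

View pics/m4.png

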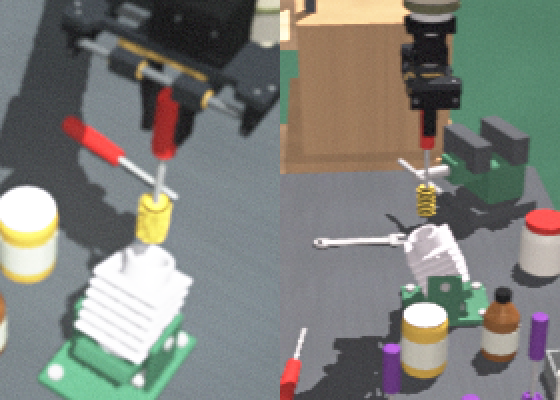

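The brush hangs upright above the mouth, head at scene crop (155,215) over the mouth at (145,260). I'll lower the end a few millimetres into it.

Call:
carry_out(deltas=[{"hand":10,"dp":[-0.006,-0.005,0.04],"spin":0},{"hand":10,"dp":[-0.006,-0.005,0.08],"spin":0},{"hand":10,"dp":[-0.006,-0.005,0.11],"spin":0},{"hand":10,"dp":[-0.006,-0.005,0.13],"spin":0},{"hand":10,"dp":[-0.006,-0.005,0.15],"spin":0},{"hand":10,"dp":[-0.006,-0.005,0.17],"spin":0},{"hand":10,"dp":[-0.006,-0.005,0.18],"spin":0},{"hand":10,"dp":[-0.006,-0.005,0.19],"spin":0},{"hand":10,"dp":[-0.006,-0.005,0.2],"spin":0},{"hand":10,"dp":[-0.006,-0.005,0.2],"spin":0}])

```text
time: 8.0
ee_pos: [0.6246, 0.1674, 0.2848]
eef_rot: [1.0, -0.004, -0.0, 0.0]
ft_force: [-0.7, -0.4, -1.9]
width: 0.024
grip_force: 12.0
```

Call:
carry_out(deltas=[{"hand":10,"dp":[-0.02,0,0.004],"spin":0},{"hand":10,"dp":[-0.04,0,0.008],"spin":0},{"hand":10,"dp":[-0.06,0,0.012],"spin":0},{"hand":10,"dp":[-0.085,0,0.016],"spin":0},{"hand":10,"dp":[-0.085,0,0.016],"spin":0}])

```text
time: 8.5
ee_pos: [0.6027, 0.1677, 0.2813]
eef_rot: [1.0, -0.004, 0.0, 0.0]
ft_force: [0.4, -0.4, -0.1]
width: 0.0235
grip_force: 12.0
```

```bash
python3 - <<'E'
from h import *
I=see(5)
cv2.imwrite("pics/m5.png",np.hstack([I["scene"][140:290,270:400],I["side"][70:220,230:360]]).repeat(3,0).repeat(3,1))
E
```

```text
yellow 0 {'scene': [337.1, 242.0], 'side': [289.4, 172.8]} [0.6165 0.1665 0.1646]
yellow 1 {'scene': [337.6, 231.1], 'side': [289.8, 165.9]} [0.6153 0.162  0.1939]
yellow 2 {'scene': [336.7, 251.9], 'side': [289.1, 179.1]} [0.6176 0.1706 0.1371]
red 0 {'scene': [346.5, 197.0], 'side': [286.7, 145.8]} [0.5991 0.1587 0.2724]
red 1 {'scene': [348.1, 180.0], 'side': [289.2, 145.6]} [0.594  0.1439 0.2911]
red 2 {'scene': [345.0, 212.1], 'side': [283.9, 146.0]} [0.6031 0.1721 0.2555]
ee [0.6027 0.1677 0.2813] ft [ 0.43 -0.35 -0.11] grip 12.000058377161622 t 8.5
```

View pics/m5.png

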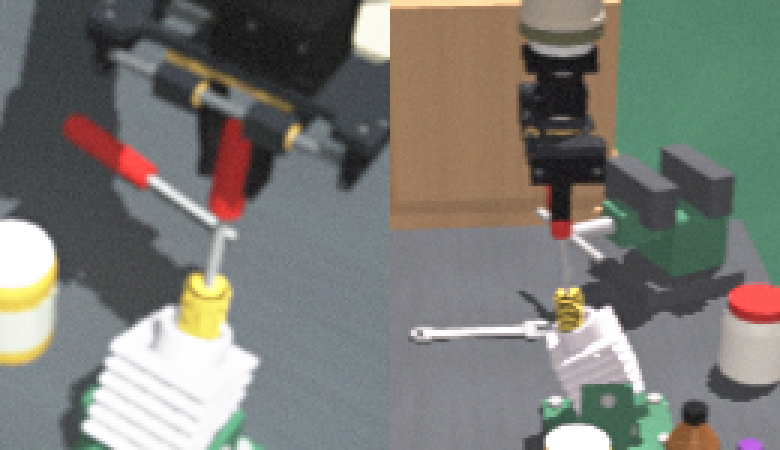

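The picture shows the brush already leaning, with its head in the mouth at scene crop (205,305), and almost no force. I'll finish the tilt to 25 degrees.

Call:
carry_out(deltas=[{"hand":10,"dp":[-0.02,0,0.007],"spin":0},{"hand":10,"dp":[-0.04,0,0.014],"spin":0},{"hand":10,"dp":[-0.06,0,0.021],"spin":0},{"hand":10,"dp":[-0.08,0,0.028],"spin":0},{"hand":10,"dp":[-0.1,0,0.038],"spin":0},{"hand":10,"dp":[-0.12,0,0.048],"spin":0},{"hand":10,"dp":[-0.14,0,0.058],"spin":0},{"hand":10,"dp":[-0.166,0,0.072],"spin":0},{"hand":10,"dp":[-0.166,0,0.072],"spin":0}])

```text
time: 9.5
ee_pos: [0.5609, 0.168, 0.2625]
eef_rot: [1.0, -0.004, -0.0, 0.0]
ft_force: [0.1, -0.6, -1.0]
width: 0.0237
grip_force: 12.0
```

```bash
python3 - <<'E'
from h import *
see(6)
E
```

```text
yellow 0 {'scene': [337.9, 242.6], 'side': [288.1, 174.2]} [0.6123 0.1668 0.159 ]
yellow 1 {'scene': [341.3, 233.2], 'side': [284.8, 169.4]} [0.6009 0.1658 0.178 ]
yellow 2 {'scene': [334.8, 251.3], 'side': [291.3, 178.8]} [0.6232 0.1673 0.1408]
red 0 {'scene': [355.1, 192.6], 'side': [277.3, 149.5]} [0.5685 0.1615 0.2602]
red 1 {'scene': [359.6, 175.1], 'side': [277.6, 144.0]} [0.5618 0.1554 0.2898]
red 2 {'scene': [351.2, 208.1], 'side': [277.2, 153.1]} [0.5763 0.1687 0.2365]
ee [0.5609 0.168  0.2625] ft [ 0.1  -0.59 -0.96] grip 12.0000762026757 t 9.5
```

Call:
carry_out(deltas=[{"hand":10,"dp":[0.007,0.004,0.0145],"spin":0},{"hand":10,"dp":[0.014,0.004,0.029],"spin":0},{"hand":10,"dp":[0.02,0.004,0.0435],"spin":0},{"hand":10,"dp":[0.027,0.004,0.058],"spin":0},{"hand":10,"dp":[0.034,0.004,0.0725],"spin":0},{"hand":10,"dp":[0.041,0.004,0.087],"spin":0},{"hand":10,"dp":[0.047,0.004,0.1015],"spin":0},{"hand":10,"dp":[0.054,0.004,0.116],"spin":0},{"hand":10,"dp":[0.061,0.004,0.13],"spin":0},{"hand":10,"dp":[0.061,0.004,0.13],"spin":0}])

```text
time: 10.6
ee_pos: [0.5771, 0.1666, 0.2299]
eef_rot: [1.0, -0.004, -0.0, 0.0]
ft_force: [0.3, -0.7, -1.2]
width: 0.0237
grip_force: 12.0
```

Call:
carry_out(deltas=[{"hand":10,"dp":[0.0034,0,0.0073],"spin":0},{"hand":10,"dp":[0.0068,0,0.0145],"spin":0},{"hand":10,"dp":[0.0101,0,0.0218],"spin":0},{"hand":10,"dp":[0.0101,0,0.0218],"spin":0}])

```text
time: 11.0
ee_pos: [0.5797, 0.1667, 0.2248]
eef_rot: [1.0, -0.004, -0.0, 0.0]
ft_force: [-0.2, -0.2, -0.8]
width: 0.0237
grip_force: 12.0
```

Call:
carry_out(deltas=[{"hand":10,"dp":[0.0034,0,0.0073],"spin":0},{"hand":10,"dp":[0.0068,0,0.0145],"spin":0},{"hand":10,"dp":[0.0101,0,0.0218],"spin":0},{"hand":10,"dp":[0.0101,0,0.0218],"spin":0}])

```text
time: 11.4
ee_pos: [0.5822, 0.1667, 0.2193]
eef_rot: [1.0, -0.004, -0.0, 0.0]
ft_force: [-0.0, 0.2, -0.9]
width: 0.0235
grip_force: 12.0
```

Call:
carry_out(deltas=[{"hand":10,"dp":[0.0034,0,0.0073],"spin":0},{"hand":10,"dp":[0.0068,0,0.0145],"spin":0},{"hand":10,"dp":[0.0068,0,0.0145],"spin":0}])

```text
time: 11.7
ee_pos: [0.5839, 0.1667, 0.2157]
eef_rot: [1.0, -0.004, -0.0, 0.0]
ft_force: [0.5, -0.2, -1.5]
width: 0.0236
grip_force: 12.0
```

Call:
carry_out(deltas=[{"hand":10,"dp":[0.0034,0,0.0073],"spin":0},{"hand":10,"dp":[0.0068,0,0.0145],"spin":0},{"hand":10,"dp":[0.0068,0,0.0145],"spin":0}])

```text
time: 12.0
ee_pos: [0.5856, 0.1666, 0.212]
eef_rot: [1.0, -0.004, -0.0, 0.0]
ft_force: [-0.4, -0.1, -1.3]
width: 0.0239
grip_force: 12.0
```

Call:
carry_out(deltas=[{"hand":10,"dp":[0.0034,0,0.0073],"spin":0},{"hand":10,"dp":[0.0068,0,0.0145],"spin":0},{"hand":10,"dp":[0.0068,0,0.0145],"spin":0}])

```text
time: 12.3
ee_pos: [0.5873, 0.1666, 0.2084]
eef_rot: [1.0, -0.004, -0.0, 0.0]
ft_force: [0.6, -0.5, -1.5]
width: 0.0241
grip_force: 12.0
```

Call:
carry_out(deltas=[{"hand":10,"dp":[0.0034,0,0.0073],"spin":0},{"hand":10,"dp":[0.0068,0,0.0145],"spin":0},{"hand":10,"dp":[0.0068,0,0.0145],"spin":0}])

```text
time: 12.6
ee_pos: [0.589, 0.1666, 0.2048]
eef_rot: [1.0, -0.004, -0.0, 0.0]
ft_force: [0.3, -0.3, -1.8]
width: 0.0236
grip_force: 12.0
```

Call:
carry_out(deltas=[{"hand":10,"dp":[0.0034,0,0.0073],"spin":0},{"hand":10,"dp":[0.0068,0,0.0145],"spin":0},{"hand":10,"dp":[0.0068,0,0.0145],"spin":0}])

```text
time: 12.9
ee_pos: [0.5907, 0.1666, 0.2011]
eef_rot: [1.0, -0.004, -0.0, 0.0]
ft_force: [-0.5, 0.6, -1.2]
width: 0.0236
grip_force: 12.0
```

Call:
carry_out(deltas=[{"hand":10,"dp":[0.0034,0,0.0073],"spin":0},{"hand":10,"dp":[0.0068,0,0.0145],"spin":0},{"hand":10,"dp":[0.0068,0,0.0145],"spin":0}])

```text
time: 13.2
ee_pos: [0.5924, 0.1666, 0.1975]
eef_rot: [1.0, -0.004, -0.0, 0.0]
ft_force: [-0.4, 0.4, -1.5]
width: 0.0237
grip_force: 12.0
```

Call:
carry_out(deltas=[{"hand":10,"dp":[0.0034,0,0.0073],"spin":0},{"hand":10,"dp":[0.0068,0,0.0145],"spin":0},{"hand":10,"dp":[0.0068,0,0.0145],"spin":0}])

```text
time: 13.5
ee_pos: [0.5941, 0.1667, 0.1942]
eef_rot: [1.0, -0.004, -0.0, 0.0]
ft_force: [-1.1, 0.5, 0.3]
width: 0.0234
grip_force: 12.0
```

Contact has begun at about 2 N. I'll press about 3 mm more.

Call:
carry_out(deltas=[{"hand":10,"dp":[0.0025,0,0.0055],"spin":0},{"hand":10,"dp":[0.005,0,0.011],"spin":0},{"hand":10,"dp":[0.005,0,0.011],"spin":0},{"hand":10,"dp":[0.005,0,0.011],"spin":0}])

```text
time: 13.9
ee_pos: [0.5954, 0.1667, 0.1917]
eef_rot: [1.0, -0.004, 0.0, -0.0]
ft_force: [-2.2, -0.2, 3.9]
width: 0.0233
grip_force: 12.0
```

```bash
python3 -c "
from h import *
for i in range(6): camera('side'); print(read_state()['ft_force'].round(2))"
```

```text
[-2.65 -0.63  2.81]
[-2.98 -0.75  3.08]
[-2.35  0.54  3.14]
[-1.88  0.59  2.4 ]
[-1.61 -0.68  2.84]
[-1.39  0.14  4.05]
```

Mean axial force is about 5 N, so the piston gives about 5 mm. Drawing up.

Call:
carry_out(deltas=[{"hand":10,"dp":[-0.012,0,-0.025],"spin":0},{"hand":10,"dp":[-0.028,0,-0.06],"spin":0},{"hand":10,"dp":[-0.047,0,-0.1],"spin":0},{"hand":10,"dp":[-0.065,0,-0.14],"spin":0},{"hand":10,"dp":[-0.084,0,-0.18],"spin":0},{"hand":10,"dp":[-0.103,0,-0.22],"spin":0},{"hand":10,"dp":[-0.117,0,-0.25],"spin":0},{"hand":10,"dp":[-0.127,0,-0.272],"spin":0},{"hand":10,"dp":[-0.127,0,-0.272],"spin":0},{"hand":10,"dp":[-0.127,0,-0.272],"spin":0},{"hand":10,"dp":[-0.127,0,-0.272],"spin":0}])

```text
time: 15.3
ee_pos: [0.5635, 0.1667, 0.2589]
eef_rot: [1.0, -0.004, -0.0, 0.0]
ft_force: [0.4, 0.1, -2.1]
width: 0.0239
grip_force: 12.0
```

```bash
python3 -c "
from h import *
see(7)"
```

```text
yellow 0 {'scene': [336.8, 243.1], 'side': [288.4, 174.6]} [0.6136 0.1653 0.1578]
yellow 1 {'scene': [338.8, 234.4], 'side': [284.9, 171.1]} [0.6016 0.1618 0.173 ]
yellow 2 {'scene': [334.9, 251.2], 'side': [291.9, 178.1]} [0.6251 0.1682 0.1432]
red 0 {'scene': [353.7, 194.6], 'side': [278.1, 150.9]} [0.5708 0.1601 0.2555]
red 1 {'scene': [357.9, 177.2], 'side': [278.3, 145.0]} [0.5643 0.1541 0.2862]
red 2 {'scene': [350.0, 209.8], 'side': [278.0, 154.1]} [0.5789 0.1679 0.2332]
ee [0.5635 0.1667 0.2589] ft [ 0.39  0.05 -2.05] grip 12.000276949256659 t 15.3
```

Two estimates put the end 24-25 mm below the mouth. Second down stroke.

Call:
carry_out(deltas=[{"hand":10,"dp":[0.012,0,0.025],"spin":0},{"hand":10,"dp":[0.03,0,0.065],"spin":0},{"hand":10,"dp":[0.051,0,0.11],"spin":0},{"hand":10,"dp":[0.072,0,0.155],"spin":0},{"hand":10,"dp":[0.091,0,0.195],"spin":0},{"hand":10,"dp":[0.103,0,0.22],"spin":0},{"hand":10,"dp":[0.11,0,0.235],"spin":0},{"hand":10,"dp":[0.116,0,0.247],"spin":0},{"hand":10,"dp":[0.119,0,0.255],"spin":0},{"hand":10,"dp":[0.123,0,0.263],"spin":0},{"hand":10,"dp":[0.126,0,0.27],"spin":0},{"hand":10,"dp":[0.127,0,0.272],"spin":0},{"hand":10,"dp":[0.127,0,0.272],"spin":0},{"hand":10,"dp":[0.127,0,0.272],"spin":0}])

```text
time: 16.8
ee_pos: [0.5954, 0.1668, 0.1919]
eef_rot: [1.0, -0.004, 0.0, -0.0]
ft_force: [-1.2, -0.2, 2.0]
width: 0.0237
grip_force: 12.0
```

```bash
cat >>h.py <<'E'
def ft(k=6):
    f=[]
    for i in range(k): camera('side');f.append(read_state()['ft_force'])
    f=np.mean(f,0)+[0,0,1.3];print(f.round(2),"axial",round(float(f@[-.4226,0,.9063]),2))
E
python3 -c "
from h import *
ft()"
```

```text
[-2.28  0.16  4.58] axial 5.11
```

Second press is about 5 N. Up again, then the third down stroke.

Call:
carry_out(deltas=[{"hand":10,"dp":[-0.012,0,-0.025],"spin":0},{"hand":10,"dp":[-0.028,0,-0.06],"spin":0},{"hand":10,"dp":[-0.047,0,-0.1],"spin":0},{"hand":10,"dp":[-0.065,0,-0.14],"spin":0},{"hand":10,"dp":[-0.084,0,-0.18],"spin":0},{"hand":10,"dp":[-0.103,0,-0.22],"spin":0},{"hand":10,"dp":[-0.117,0,-0.25],"spin":0},{"hand":10,"dp":[-0.127,0,-0.272],"spin":0},{"hand":10,"dp":[-0.127,0,-0.272],"spin":0},{"hand":10,"dp":[-0.127,0,-0.272],"spin":0},{"hand":10,"dp":[-0.127,0,-0.272],"spin":0},{"hand":10,"dp":[-0.127,0,-0.272],"spin":0}])

```text
time: 18.3
ee_pos: [0.5636, 0.1668, 0.259]
eef_rot: [1.0, -0.004, -0.0, 0.0]
ft_force: [-0.6, 0.3, -0.8]
width: 0.0238
grip_force: 12.0
```

Call:
carry_out(deltas=[{"hand":10,"dp":[0.012,0,0.025],"spin":0},{"hand":10,"dp":[0.03,0,0.065],"spin":0},{"hand":10,"dp":[0.051,0,0.11],"spin":0},{"hand":10,"dp":[0.072,0,0.155],"spin":0},{"hand":10,"dp":[0.091,0,0.195],"spin":0},{"hand":10,"dp":[0.103,0,0.22],"spin":0},{"hand":10,"dp":[0.11,0,0.235],"spin":0},{"hand":10,"dp":[0.116,0,0.247],"spin":0},{"hand":10,"dp":[0.119,0,0.255],"spin":0},{"hand":10,"dp":[0.123,0,0.263],"spin":0},{"hand":10,"dp":[0.126,0,0.27],"spin":0},{"hand":10,"dp":[0.127,0,0.272],"spin":0},{"hand":10,"dp":[0.127,0,0.272],"spin":0},{"hand":10,"dp":[0.127,0,0.272],"spin":0}])

```text
time: 19.7
ee_pos: [0.5954, 0.1668, 0.1919]
eef_rot: [1.0, -0.004, 0.0, -0.0]
ft_force: [-1.3, 0.0, 3.0]
width: 0.0237
grip_force: 12.0
```

```bash
python3 -c "
from h import *
ft()"
```

```text
[-1.78 -0.16  4.38] axial 4.72
```

Call:
carry_out(deltas=[{"hand":10,"dp":[-0.012,0,-0.025],"spin":0},{"hand":10,"dp":[-0.028,0,-0.06],"spin":0},{"hand":10,"dp":[-0.047,0,-0.1],"spin":0},{"hand":10,"dp":[-0.065,0,-0.14],"spin":0},{"hand":10,"dp":[-0.084,0,-0.18],"spin":0},{"hand":10,"dp":[-0.103,0,-0.22],"spin":0},{"hand":10,"dp":[-0.117,0,-0.25],"spin":0},{"hand":10,"dp":[-0.127,0,-0.272],"spin":0},{"hand":10,"dp":[-0.127,0,-0.272],"spin":0},{"hand":10,"dp":[-0.127,0,-0.272],"spin":0},{"hand":10,"dp":[-0.127,0,-0.272],"spin":0},{"hand":10,"dp":[-0.135,0,-0.29],"spin":0},{"hand":10,"dp":[-0.145,0,-0.305],"spin":0},{"hand":10,"dp":[-0.145,0,-0.305],"spin":0}])

```text
time: 21.4
ee_pos: [0.5591, 0.1672, 0.2686]
eef_rot: [1.0, -0.004, 0.001, -0.0]
ft_force: [0.2, 0.5, -0.9]
width: 0.0235
grip_force: 12.0
```

```bash
python3 -c "
from h import *
see(8)
plan([.5925,.1667,.2819],-.4);plan([.626,.1667,.286],-.4)"
```

```text
yellow 0 {'scene': [337.9, 241.2], 'side': [287.7, 173.2]} [0.6113 0.1661 0.1628]
yellow 1 {'scene': [341.1, 230.6], 'side': [284.6, 168.0]} [0.6    0.1641 0.1841]
yellow 2 {'scene': [334.9, 251.0], 'side': [290.9, 178.6]} [0.6224 0.1674 0.1413]
red 0 {'scene': [355.7, 189.9], 'side': [276.5, 147.9]} [0.5662 0.161  0.2659]
red 1 {'scene': [360.2, 172.3], 'side': [277.2, 142.0]} [0.5605 0.1553 0.2966]
red 2 {'scene': [351.8, 205.2], 'side': [276.1, 152.1]} [0.5726 0.1674 0.2408]
ee [0.5591 0.1672 0.2686] ft [ 0.17  0.46 -0.93] grip 12.000369883608073 t 21.4
yaw -0.46 down [ 4.e-04 -1.e-04 -1.e+00] at [0.5591 0.167  0.268 ] dp [ 0.1335  0.     -0.0556] spin -0.0003
yaw -0.46 down [ 4.e-04 -1.e-04 -1.e+00] at [0.5591 0.167  0.268 ] dp [ 0.2675 -0.0011 -0.072 ] spin -0.0003
```

Call:
carry_out(deltas=[{"hand":10,"dp":[0.025,0,-0.012],"spin":0},{"hand":10,"dp":[0.05,0,-0.024],"spin":0},{"hand":10,"dp":[0.08,0,-0.036],"spin":0},{"hand":10,"dp":[0.107,0,-0.047],"spin":0},{"hand":10,"dp":[0.134,0,-0.056],"spin":0},{"hand":10,"dp":[0.16,0,-0.062],"spin":0},{"hand":10,"dp":[0.19,0,-0.067],"spin":0},{"hand":10,"dp":[0.215,0,-0.07],"spin":0},{"hand":10,"dp":[0.24,0,-0.072],"spin":0},{"hand":10,"dp":[0.265,0,-0.074],"spin":0},{"hand":10,"dp":[0.285,0,-0.074],"spin":0},{"hand":10,"dp":[0.285,0,-0.074],"spin":0}])

```text
time: 22.7
ee_pos: [0.6309, 0.1662, 0.2859]
eef_rot: [1.0, -0.004, -0.0, -0.0]
ft_force: [-0.7, 0.4, -0.6]
width: 0.0234
grip_force: 12.0
```

```bash
python3 -c "
from h import *
see(9)"
```

```text
yellow 0 {'scene': [334.3, 243.1], 'side': [292.3, 171.4]} [0.6262 0.1651 0.1699]
yellow 1 {'scene': [330.6, 234.2], 'side': [294.3, 164.5]} [0.6319 0.1571 0.1991]
yellow 2 {'scene': [337.9, 251.5], 'side': [290.1, 179.0]} [0.619  0.1719 0.1383]
red 0 {'scene': [338.8, 202.7], 'side': [293.0, 141.3]} [0.6238 0.1595 0.2831]
red 1 {'scene': [339.0, 187.0], 'side': [290.6, 131.3]} [0.6169 0.154  0.3184]
red 2 {'scene': [338.6, 217.0], 'side': [294.4, 147.2]} [0.6314 0.1683 0.257 ]
ee [0.6309 0.1662 0.2859] ft [-0.66  0.41 -0.63] grip 11.999967775773257 t 22.7
```

Call:
carry_out(deltas=[{"hand":10,"dp":[-0.01,0,-0.03],"spin":0},{"hand":10,"dp":[-0.01,0,-0.08],"spin":0},{"hand":10,"dp":[-0.01,0,-0.14],"spin":0},{"hand":10,"dp":[-0.01,0,-0.2],"spin":0},{"hand":10,"dp":[-0.01,0,-0.2],"spin":0},{"hand":10,"dp":[-0.01,0,-0.2],"spin":0}])

```text
time: 23.4
ee_pos: [0.6279, 0.1666, 0.3368]
eef_rot: [1.0, -0.004, 0.001, -0.0]
ft_force: [-0.3, -0.1, -2.2]
width: 0.0235
grip_force: 12.0
```

```bash
python3 -c "
from h import *
see(10)
plan([.6497,-.2325,.335],-.2)"
```

```text
yellow 0 {'scene': [337.1, 229.3], 'side': [292.0, 159.6]} [0.6246 0.1662 0.2132]
yellow 1 {'scene': [337.6, 217.1], 'side': [292.3, 152.1]} [0.6231 0.1615 0.2437]
yellow 2 {'scene': [336.8, 240.0], 'side': [291.7, 167.0]} [0.6253 0.1698 0.1835]
red 0 {'scene': [342.9, 181.3], 'side': [292.5, 127.8]} [0.6192 0.1578 0.332 ]
red 1 {'scene': [343.3, 164.0], 'side': [289.9, 115.2]} [0.6134 0.1541 0.3722]
red 2 {'scene': [342.5, 198.0], 'side': [293.6, 133.3]} [0.6277 0.1684 0.3058]
ee [0.6279 0.1666 0.3368] ft [-0.34 -0.13 -2.23] grip 11.999967084266245 t 23.4
yaw -0.46 down [-7.e-04 -4.e-04 -1.e+00] at [0.6276 0.1663 0.3357] dp [0.101  1.5944 0.0032] spin -0.0014
```

Call:
carry_out(deltas=[{"hand":10,"dp":[0.01,0.08,0],"spin":0},{"hand":10,"dp":[0.02,0.2,0],"spin":0},{"hand":10,"dp":[0.03,0.35,0],"spin":0},{"hand":10,"dp":[0.05,0.5,0],"spin":0},{"hand":10,"dp":[0.06,0.65,0],"spin":0},{"hand":10,"dp":[0.08,0.8,0],"spin":0},{"hand":10,"dp":[0.1,0.92,0],"spin":0},{"hand":10,"dp":[0.11,1,0],"spin":0}])

```text
time: 24.3
ee_pos: [0.6531, -0.0872, 0.3352]
eef_rot: [1.0, -0.006, -0.001, 0.001]
ft_force: [-0.3, 0.4, -0.4]
width: 0.0238
grip_force: 12.0
```

Call:
carry_out(deltas=[{"hand":10,"dp":[0,0.1,0],"spin":0},{"hand":10,"dp":[0,0.25,0],"spin":0},{"hand":10,"dp":[0,0.4,0],"spin":0},{"hand":10,"dp":[0,0.52,0],"spin":0},{"hand":10,"dp":[0,0.594,0],"spin":0},{"hand":10,"dp":[0,0.594,0],"spin":0},{"hand":10,"dp":[0,0.594,0],"spin":0}])

```text
time: 25.0
ee_pos: [0.6523, -0.2311, 0.3359]
eef_rot: [1.0, -0.004, -0.0, -0.001]
ft_force: [0.1, 0.1, -1.0]
width: 0.0235
grip_force: 12.0
```

```bash
python3 - <<'E'
from h import *
s=read_state();I={n:np.ascontiguousarray(camera(n)[:,:,::-1]) for n in("scene","side")}
for n in I: cv2.imwrite(f"pics/{n}11.png",I[n])
print(s["ee_pos"].round(4),s["ft_force"].round(2))
E={"scene":(165,100,45,115),"side":(295,185,45,80)}
e={n:ends(mask(I[n],20,32,120,60,E[n]))[0] for n in I};print("head",e,tri([ray(n,*e[n]) for n in I]))
for t in("3","11"):
    # pot rim: top 30% of the blue blob -> left/right extremes at rim level
    o={}
    for n,r in(("scene",(175,185,40,50)),("side",(298,255,45,60))):
        m=mask(cv2.imread(f"pics/{n}{t}.png"),100,125,110,40,r);y,x=np.nonzero(m)
        o[n]=(x.min(),x.max(),y.min(),y.max(),round(x.mean(),1),round(y.mean(),1))
        rim=[(u,v) for u,v in zip(x,y)];W=[x[y==v].max()-x[y==v].min() for v in range(y.min(),y.max()+1)]
        o[n]+=([(v,int(x[y==v].min()),int(x[y==v].max())) for v in range(y.min(),y.min()+14)],)
    print(t,o)
E
```

```text
[ 0.6523 -0.2311  0.3359] [ 0.07  0.13 -1.04]
head {'scene': array([182.728223  , 158.66550523]), 'side': array([318.23369565, 227.09782609])} (array([ 0.64904524, -0.23181883,  0.21377101]), [np.float64(0.0008262811439524642), np.float64(0.0008262811439525174)])
3 {'scene': (np.int64(181), np.int64(204), np.int64(193), np.int64(227), np.float64(192.5), np.float64(210.3), [(193, 194, 196), (194, 193, 198), (195, 191, 199), (196, 184, 199), (197, 182, 199), (198, 182, 199), (199, 181, 199), (200, 181, 199), (201, 181, 200), (202, 182, 200), (203, 182, 200), (204, 182, 200), (205, 183, 200), (206, 183, 200)]), 'side': (np.int64(315), np.int64(324), np.int64(263), np.int64(294), np.float64(320.2), np.float64(280.3), [(263, 319, 320), (264, 320, 322), (265, 320, 323), (266, 320, 323), (267, 320, 324), (268, 320, 324), (269, 320, 324), (270, 319, 324), (271, 319, 323), (272, 319, 323), (273, 320, 323), (274, 319, 323), (275, 320, 323), (276, 320, 323)])}
11 {'scene': (np.int64(181), np.int64(204), np.int64(192), np.int64(227), np.float64(192.2), np.float64(209.7), [(192, 189, 191), (193, 186, 194), (194, 184, 196), (195, 183, 198), (196, 182, 198), (197, 182, 199), (198, 182, 199), (199, 181, 199), (200, 181, 200), (201, 181, 200), (202, 181, 200), (203, 182, 200), (204, 182, 200), (205, 183, 200)]), 'side': (np.int64(315), np.int64(324), np.int64(263), np.int64(294), np.float64(320.2), np.float64(280.3), [(263, 319, 320), (264, 320, 322), (265, 320, 323), (266, 320, 323), (267, 320, 324), (268, 320, 324), (269, 320, 324), (270, 320, 324), (271, 319, 323), (272, 319, 323), (273, 319, 323), (274, 319, 323), (275, 320, 323), (276, 320, 323)])}
```

```bash
python3 -c "
from h import *
print(onz('scene',190.4,198.8,.08))
s=cv2.imread('pics/side11.png')
x=[315,324]
print(onz('side',318.5,268,.08))
plan([.6525,-.232,.153])"
```

```text
[ 0.64841917 -0.23312155  0.08      ]
[ 0.65525306 -0.23617352  0.08      ]
yaw -0.32 down [ 2.e-04  1.e-03 -1.e+00] at [ 0.6525 -0.2301  0.3363] dp [-2.000e-04  8.400e-03  7.332e-01] spin 0
```

Call:
carry_out(deltas=[{"hand":10,"dp":[0.002,0.006,0.08],"spin":0},{"hand":10,"dp":[0.002,0.006,0.2],"spin":0},{"hand":10,"dp":[0.002,0.006,0.3],"spin":0},{"hand":10,"dp":[0.002,0.006,0.36],"spin":0},{"hand":10,"dp":[0.002,0.006,0.39],"spin":0},{"hand":10,"dp":[0.002,0.006,0.41],"spin":0},{"hand":10,"dp":[0.002,0.006,0.43],"spin":0},{"hand":10,"dp":[0.002,0.006,0.45],"spin":0},{"hand":10,"dp":[0.002,0.006,0.47],"spin":0},{"hand":10,"dp":[0.002,0.006,0.49],"spin":0},{"hand":10,"dp":[0.002,0.006,0.49],"spin":0}])

```text
time: 26.2
ee_pos: [0.6523, -0.2338, 0.2129]
eef_rot: [1.0, -0.004, -0.001, -0.0]
ft_force: [-0.8, 0.3, -1.1]
width: 0.0238
grip_force: 12.0
```

The end is inside the pot without contact, so I'll go on down.

Call:
carry_out(deltas=[{"hand":10,"dp":[0,0,0.03],"spin":0},{"hand":10,"dp":[0,0,0.06],"spin":0},{"hand":10,"dp":[0,0,0.09],"spin":0},{"hand":10,"dp":[0,0,0.12],"spin":0},{"hand":10,"dp":[0,0,0.15],"spin":0},{"hand":10,"dp":[0,0,0.18],"spin":0},{"hand":10,"dp":[0,0,0.2],"spin":0},{"hand":10,"dp":[0,0,0.215],"spin":0},{"hand":10,"dp":[0,0,0.225],"spin":0},{"hand":10,"dp":[0,0,0.23],"spin":0},{"hand":10,"dp":[0,0,0.23],"spin":0}])

```text
time: 27.3
ee_pos: [0.6527, -0.2339, 0.1563]
eef_rot: [1.0, -0.004, 0.0, 0.0]
ft_force: [0.6, -0.3, -0.8]
width: 0.0239
grip_force: 12.0
```

Near the floor with no force. I'll lower 2 mm more, release and back off upward.

Call:
carry_out(deltas=[{"hand":10,"dp":[0,0,0.006],"spin":0},{"hand":10,"dp":[0,0,0.008],"spin":0},{"hand":30,"dp":[0,0,0.008],"spin":0},{"hand":40,"dp":[0,0,0.008],"spin":0},{"hand":60,"dp":[0,0,0.008],"spin":0},{"hand":87,"dp":[0,0,0.008],"spin":0},{"hand":87,"dp":[0,0,0.008],"spin":0},{"hand":87,"dp":[0,0,0.008],"spin":0},{"hand":87,"dp":[0,0,0.008],"spin":0},{"hand":87,"dp":[0,0,0.008],"spin":0}])

```text
time: 28.3
ee_pos: [0.6526, -0.2338, 0.1543]
eef_rot: [1.0, -0.004, 0.0, 0.0]
ft_force: [0.2, 0.7, 0.3]
width: 0.0777
grip_force: 0.0
```

Call:
carry_out(deltas=[{"hand":87,"dp":[0,0,-0.06],"spin":0},{"hand":87,"dp":[0,0,-0.16],"spin":0},{"hand":87,"dp":[0,0,-0.3],"spin":0},{"hand":87,"dp":[0,0,-0.45],"spin":0},{"hand":87,"dp":[0,0,-0.6],"spin":0},{"hand":87,"dp":[0,0,-0.6],"spin":0},{"hand":87,"dp":[0,0,-0.6],"spin":0},{"hand":87,"dp":[0,0,-0.6],"spin":0},{"hand":87,"dp":[0,0,-0.6],"spin":0},{"hand":87,"dp":[0,0,-0.6],"spin":0}])

```text
time: 29.3
ee_pos: [0.6523, -0.2338, 0.3034]
eef_rot: [1.0, -0.004, -0.001, -0.0]
ft_force: [0.5, -0.1, -0.6]
width: 0.0868
grip_force: 0.0
```

```bash
python3 - <<'E'
from h import *
I={n:np.ascontiguousarray(camera(n)[:,:,::-1]) for n in("scene","side")}
e={"scene":ends(mask(I["scene"],0,8,150,90,(170,155,30,40))),"side":ends(mask(I["side"],0,8,150,90,(305,225,28,35)))}
for k in(0,1,2):print(tri([ray(n,*e[n][k]) for n in I]))
cv2.imwrite("pics/m12.png",np.hstack([I["scene"][60:340,90:390],I["side"][140:420,200:460]]).astype(np.uint8))
E
```

```text
(array([ 0.64734149, -0.23523662,  0.16409355]), [np.float64(0.0012784148618673434), np.float64(0.0012784148618672176)])
(array([ 0.64641047, -0.237771  ,  0.20269438]), [np.float64(0.0009012881631764732), np.float64(0.0009012881631765773)])
(array([ 0.64840443, -0.23236252,  0.12139949]), [np.float64(0.0017130889932198512), np.float64(0.001713088993219819)])
```

View pics/m12.png

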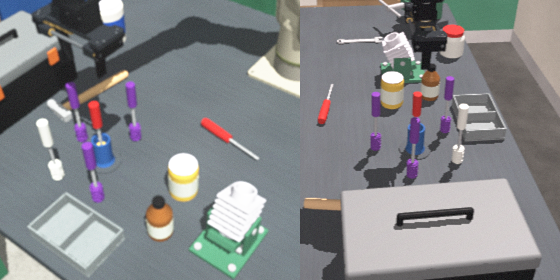

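The brush stands in its upright pot, with the handle at scene crop (97,115) and the same height as at the start. The gripper is clear and the other things look untouched. Handing in.

```bash
python3 -c "
from bench import *
print(close_job())"
```

```text
the job is handed in; nothing more can be done
None
```

I made three full strokes, each pressing the piston with about 5 N. The brush is back upright in its pot with the gripper clear, the other things look untouched, and I handed the job in at about 29 s; no verdict came back.

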